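Straightedge datum and hold the test gate at its stop

TASK

Set up the stop check on the sprung test gate: lay the steel straightedge flat on the bench, one long side flush against the robot-side edge of the gate's base plate and near the middle of that edge, and let go of it. Then take hold of the gate with the fingers and ease it round towards the robot against its spring, never letting it fly or snap back, until it is fully at its stop, and finish while still holding it there. The straightedge must stay flush, and the printhead module, tin cup, coin shutter and knob stay where they are.

Things in the scene. Friction and masses are not known exactly. Their poses are not given: they have to be found in the camera images.
- fixture: Gate test fixture, fixed to the bench: aluminium base plate 140 (x) x 220 (y) x 16 mm high. Origin: centre of the plate's underside, on the bench. Its -x side is the robot-side long edge. A vertical hinge post (194 mm high) stands at x = +40, y = -85 mm in this frame, with a 101 mm high steel stop pin about 50 mm from it on the robot side (x = -12, y = -90 mm). The plate's position and yaw vary.
- base_edge (a point): Middle of the base plate's robot-side long edge, at bench height: 70 mm to -x of the fixture's origin. Axes as the fixture: y runs along the edge, -x points out of it. The edge face is 220 mm long and 16 mm high, upright. The straightedge's centre is 15 mm to -x of it when flush.
- gate (a joint): Swing of the gate about the vertical hinge post, rad: 0 at rest, where the gate points along the fixture's +y; grows as it swings towards the robot (anticlockwise from above, so that at angle a it points along (-sin a, cos a) of the fixture); hard stop at 1.40. A spring drives it back to 0: 0.2 N m at rest, 0.9 N m at the stop (about 1.5 to 6.7 N at the end post).
- gate_post (a point): The gate's free end, on the axis of its upright round end post, 175 mm above the bench: the height to grip. The post is 18 mm in diameter, 135 mm from the hinge axis, and its top is at 195 mm; the gate's top bar below it ends at 147 mm. The gate is of 10 mm thick level aluminium bars, its underside 65 mm above the bench, so it passes over the straightedge.
- straightedge: Loose steel straightedge: flat bar 30 (x) x 160 (y) x 10 mm high, about 0.3 to 0.55 kg, with a black grip block 14 (x) x 50 (y) mm standing on its middle, from 10 to 46 mm above the underside. Origin: centre of the underside; y runs along its length. Symmetric: either long side may go to the plate.
- printhead: Cream printhead module, 90 x 75 x 58 mm, loose; origin at the centre of its underside. Leave alone.
- tin_cup: Open tin parts cup, 68 mm across, 70 mm high, loose; origin at the centre of its underside. Leave alone.
- coin_shutter: Purple plastic coin shutter, 55 x 80 x 20 mm, loose; origin at the centre of its underside. Leave alone.
- knob: Knurled nickel knob, 32 mm across, 24 mm high, loose; origin at the centre of its underside. Leave alone.
Not all that is in view belongs to the job. There is more than one size of the straightedge; the one meant has the size given above.

How it is judged:
On the way, in this order (a step that is already met when the one before it is completed fails the run):
1. the straightedge lies flush against the base plate's edge, let go, the gate still at rest (x of straightedge in the frame of base_edge between -0.0175 and -0.0125 m and y of straightedge in the frame of base_edge between -0.06 and 0.06 m and angle between the y axis of straightedge and the y axis of base_edge, either way round below 0.025 rad and height (world z) of straightedge below 0.004 m and angle between straightedge's own z axis and vertical below 0.03 rad and contact force between the fingers and straightedge below 0.3 N and value of joint gate below 0.3 rad), for 0.2 s.
2. the fingers hold the gate at its stop (value of joint gate above 1.34 rad and contact force between the fingers and gate above 1.5 N), for 0.2 s.
At the end, for the whole second after the job is handed in: The gate is held still by the fingers (over 1.5 N) within 0.06 rad of its stop at 1.40 rad; the straightedge, let go, lies flat with a long side against the base plate's robot-side edge: gap under 2.5 mm at its middle, parallel within 0.025 rad, its middle within 60 mm of the edge's middle (all of step 2 and x of straightedge in the frame of base_edge between -0.0175 and -0.0125 m and y of straightedge in the frame of base_edge between -0.06 and 0.06 m and angle between the y axis of straightedge and the y axis of base_edge, either way round below 0.025 rad and height (world z) of straightedge below 0.004 m and angle between straightedge's own z axis and vertical below 0.03 rad and velocity of joint gate between -0.1 and 0.1 rad/s and contact force between each of the fingers, gate and straightedge below 0.3 N); the arm keeps its last pose, push and grip.
It fails at once if the gate flies or snaps (faster than 4 rad/s) (velocity of joint gate above 4 rad/s or velocity of joint gate below -4 rad/s).
It fails at once if a bystander is moved over 15 mm or tipped (distance of any of printhead, tin_cup, coin_shutter, knob from where it was at the start of the episode above 0.015 m or angle between any of printhead, tin_cup, coin_shutter, knob's own z axis and vertical above 0.3 rad).
It also fails if it takes over 67 s, if anything falls off the work surface, if the arm or the gripper's body presses on something with over 40 N, if the wrist force passes 120 N, or if a joint passes its speed limit or range.

ROBOT

A 7-joint arm with a two-finger parallel gripper is mounted at the origin on the work surface. World frame = base frame: x ahead of the robot, y to its left, z up, the work surface at z = 0. Lengths are in m, angles in rad, forces in N, time in s.
With the tool pointing down it reaches from about 0.4 to 0.875 m from the base axis. Payload 19.3 kg.
Tool frame: the origin (TCP) lies at the very end of the fingers, on their centre line; the grasp point (between the pads) lies 19 mm behind it (r.grip_depth is the distance from the TCP to the grasp point, in m); z points along the fingers, y is the line along which they close (so a half turn about z gives the same grasp; the last joint's range is limited). The gripper opens to 85 mm and grips with 20 to 120 N. Pads are 22 mm wide; open, the fingers measure 114 mm over their backs; the gripper's body (76 mm by 85 mm) begins 54 mm behind the grasp point. The pads swing forward as they close: fully open they stand 13 mm farther back than shut.
Start: joints at [1.167, 0.521, -0.036, 1.599, 0.021, 1.021, -0.113], TCP at [0.205, -0.591, 0.231] pointing down, gripper open.
Joint ranges: [-2.91, 2.91], [-0.3, 2.13], [-1.5, 1.42], [0.17, 2.43], [-1.26, 4.41], [0.16, 1.93], [-2.52, 2.52]. Speed limits (rad/s): [1.89, 1.89, 2.39, 2.39, 3.01, 3.01, 3.01].

INTERFACE

Orientations are given as a rotation vector (axis times angle).
In Python, from station import r gives the robot as it stands.
- The arm moves only by the tool servo_tool, never from a script. Its argument "rows" is a list that holds one entry, the list of rows, each a list of 7 numbers: the turn, a rotation vector about the world's x, y, z in rad, then the shift along the world's x, y, z in m, then the opening, from 0 (shut) to 1 (fully open). A call has 1 to 8 rows; each row shifts and turns the commanded pose from where the row before left it; what a row does not reach is not made up. A row lasts 1/10 s, in which the tool goes at most 50 mm and 8.59 degrees, less where a joint would pass 70% of its speed; a pose out of reach is approached as far as the arm can. A call with a gripper value outside its range is refused whole. The fingers move at their own pace and stop on an object; "grip_force" is the grip in N (left out, the last holds). Time passes only in rows, so rows that do not move let the fingers close. It gives the time, the measured TCP pose, the force, the opening and the grip force at its end, in the units of the state.
- r.state(): the state, without advancing time (a new reading comes with each control period).
- r.grab_frame(name): name is "side" or "top" or "wrist"; returns a dict with "img" (480x640x3 uint8, red, green, blue), "z_map" (480x640 float32, m along the optical axis (not along the pixel's ray), 0 where there is no reading), "vfov" (degrees; the focal length in pixels is half the picture's height over the tangent of half this angle, whatever the lens; pixels are square), "cx", "cy" (the principal point, pixels), "rvec" (rotation vector, rad) and "tvec" (3), from world to camera coordinates, as OpenCV has them; the wrist camera has in their place "tool_from_camera" (4x4, takes a point from camera to tool coordinates, whose origin is the TCP and whose axes are the flange's). Camera axes: x right, y down, z forward; pixel columns grow to the right and rows downward; lengths in m; the calibration is good to about 2 mm. A picture is of the moment at which its call begins: read the wrist's pose just before it.
- r.finish_job(): hands the job in; it is judged then, once.
The state is a dict: "clock": time; "joints": joint angles; "dq": joint speeds; "tau": joint torques, N m; "tool_pos": TCP position; "orientation": TCP orientation; "force": force on the tool from outside, world axes, zero at the start; "wrist_torque": the same for the moment, N m; "width": finger opening in m; "finger_force": force on a finger pad.
Only numpy, scipy, OpenCV 4.12 (cv2) and the standard library are available. Lean on these libraries where they do the work, as an engineer would, in place of code of your own. Each camera call takes 0.05 s, during which the arm holds its last target. There are 200 camera calls.

## Working session

There is one attempt and no reset: what is moved stays moved. The work goes in short steps, Python scripts to look and compute and a tool call to move; the robot and the scene stay as the last step left them, time stands still between calls to the robot, and variables do not carry over. Pictures are saved under pics/ and viewed, at most 10 in all, crops included, and the job is handed in when it is done.

Besides the shell and the picture viewer there is one more tool, called after "Request:" by a JSON object that holds its "api" and its "payload". servo_tool: Moves the arm, as the interface text tells. Its arguments: {"type":"object","properties":{"rows":{"type":"array"},"grip_force":{"type":"number"}},"required":["rows"]}

```bash
mkdir -p pics; cat > h.py <<'E'
import numpy as np, cv2
from station import r
def K(f):
    h=f["img"].shape[0]; fl=h/2/np.tan(np.radians(f["vfov"])/2); return fl,f["cx"],f["cy"]
def cloud(f,st=None):
    fl,cx,cy=K(f); z=f["z_map"].astype(float); v,u=np.mgrid[:z.shape[0],:z.shape[1]]
    P=np.stack([(u-cx)/fl*z,(v-cy)/fl*z,z],-1)
    if "rvec" in f:
        R=cv2.Rodrigues(np.array(f["rvec"],float))[0]; W=(P-np.array(f["tvec"]).ravel())@R
    else:
        T=np.array(f["tool_from_camera"]); Q=P@T[:3,:3].T+T[:3,3]
        R=cv2.Rodrigues(np.array(st["orientation"],float))[0]; W=Q@R.T+np.array(st["tool_pos"])
    W[z==0]=np.nan
    return W
def save(n,img): cv2.imwrite("pics/"+n,img[:,:,::-1])
E
python3 - <<'E'
from h import *
print(r.state())
for n in("top","side"):
    f=r.grab_frame(n); save(n+"0.png",f["img"]); np.savez(""+n+"0.npz",W=cloud(f),img=f["img"])
    R=cv2.Rodrigues(np.array(f["rvec"],float))[0]; print(n,f["vfov"],-R.T@np.array(f["tvec"]).ravel())
E
```

```text
{'clock': 0.0, 'joints': array([ 1.16680455,  0.52202427, -0.03632657,  1.59997409,  0.02117346,
        1.02110636, -0.11281428]), 'dq': array([-1.15183803e-03,  5.89462722e-04,  3.82138102e-04,  8.06798984e-05,
        6.54704051e-04,  2.64150594e-04,  7.60342930e-04]), 'tau': array([-1.36969455e-03, -9.27098608e+01,  1.97907664e+00, -3.69930875e+01,
        1.78107340e-02,  8.09523510e-03,  8.81574306e-05]), 'tool_pos': array([ 0.20463308, -0.59020574,  0.23073149]), 'orientation': array([-3.09686489e+00, -5.21644104e-01,  3.83628205e-04]), 'force': array([-0.26604069,  0.31917953, -0.51468894]), 'wrist_torque': array([-0.01940432,  0.0064304 , -0.0116426 ]), 'finger_force': 0.0, 'width': 0.08519357154837819}
top 54.08342613471001 [0.43573376 0.0826658  1.39153743]
side 47.37245302602862 [ 0.48688987 -0.88259465  0.73156334]
```

View pics/top0.png

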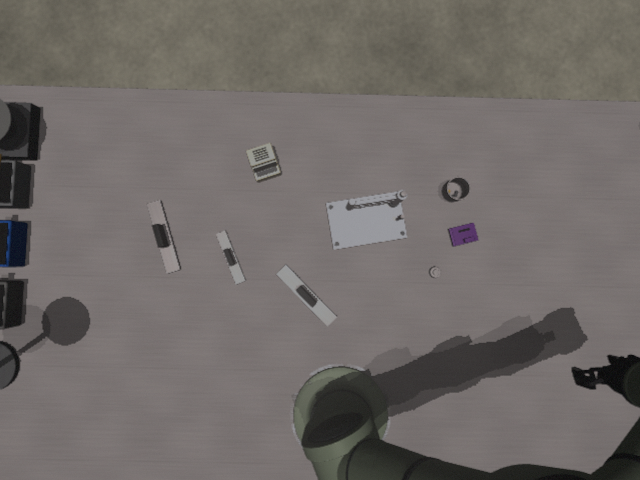

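View pics/side0.png

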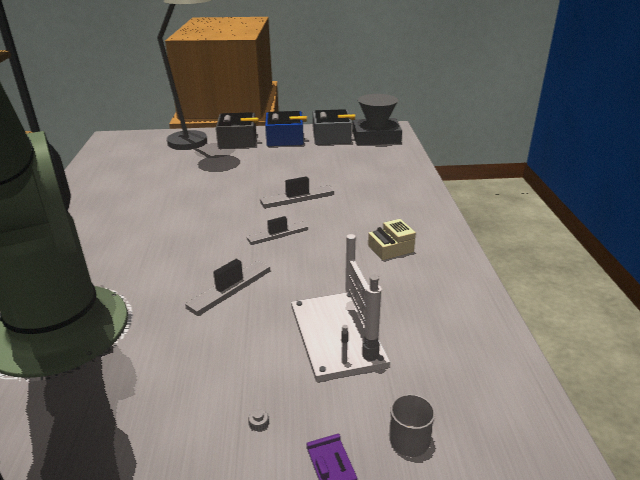

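The top view shows three straightedges, at (165,237), (231,257) and (307,295). The plate is at (367,220), the post at about (350,205), the hinge at (402,195) and the bystanders are clear of it. Next I'll measure the bars and the fixture.

```bash
python3 - <<'E'
from h import *
d=np.load("top0.npz"); W=d["W"]; z=W[...,2]
def rect(P): 
    c,s,a=cv2.minAreaRect((P[:,:2]*1000).astype(np.float32)); return np.round(c,1),np.round(s,1),round(a,2)
for n,(u0,u1,v0,v1) in dict(L=(140,190,190,285),M=(205,255,220,295),R=(268,350,255,335),plate=(318,412,185,260),print=(240,290,135,190),cup=(435,475,170,210),coin=(440,485,215,255),knob=(425,445,262,282)).items():
    w=W[v0:v1,u0:u1].reshape(-1,3); w=w[np.isfinite(w[:,2])]
    fl=np.median(w[:,2]); P=w[w[:,2]>fl+.006]
    lo=P[P[:,2]<.02] ; hi=P[P[:,2]>.03]
    print(n,'bench',round(fl,4),'all',rect(P),'low z',np.round(np.median(lo[:,2]) if len(lo) else 0,4),'hi',(rect(hi),np.round(np.median(hi[:,2]),4),len(hi)) if len(hi)>4 else '')
w=W[185:260,318:412].reshape(-1,3)
lo=w[(w[:,2]>.011)&(w[:,2]<.022)];print('plate low',rect(lo),np.median(lo[:,2]),len(lo))
for s in("top0","side0"):
    w=np.load(s+".npz")["W"].reshape(-1,3); m=(w[:,0]>.4)&(w[:,0]<.75)&(w[:,1]>-.2)&(w[:,1]<.2)
    w=w[m]
    for a,b in((.15,.185),(.188,.20),(.05,.1)):
        q=w[(w[:,2]>a)&(w[:,2]<b)]
        if len(q): 
            _,lab,cen=cv2.kmeans(q[:,:2].astype(np.float32),min(2,len(q)),None,(3,50,1e-5),5,cv2.KMEANS_PP_CENTERS); print(s,a,len(q),np.round(cen,4),[np.round(np.ptp(q[lab[:,0]==i],0),3) for i in range(2)])
E
```

```text
L bench 0.0009 all (array([498.8, 524.1]), array([271.1, 131.4]), 3.82) low z 0.0131 hi ((array([500.7, 528.5]), array([66.5, 21.2]), 18.34), np.float64(0.0594), 232)
M bench 0.0006 all (array([441.9, 334.5]), array([137.4, 208.1]), 89.65) low z 0.0102 hi ((array([444.3, 331. ]), array([48.6, 14.6]), 23.25), np.float64(0.0455), 98)
R bench 0.0008 all (array([342.7, 100.2]), array([226.3, 234.2]), 1.26) low z 0.0133 hi ((array([338.8, 107.3]), array([65.7, 18.6]), 45.7), np.float64(0.061), 169)
plate bench 0.0107 all (array([561.7, -64.3]), array([139.5, 218.8]), 10.63) low z 0.018 hi ((array([605.4, -82.7]), array([161.5,  66.6]), 81.37), np.float64(0.1449), 538)
print bench 0.0017 all (array([718.2, 227.7]), array([133.6, 112.1]), 6.35) low z 0.0133 hi ((array([722. , 239.8]), array([91. , 74.5]), 19.7), np.float64(0.0534), 844)
cup bench 0.002 all (array([ 654. , -320.3]), array([66.4, 65.4]), 70.41) low z 0.013 hi ((array([ 654. , -320.3]), array([66.4, 65.4]), 70.41), np.float64(0.0573), 272)
coin bench 0.0018 all (array([ 517.6, -356.7]), array([118.9, 108.6]), 81.3) low z 0.010
[... 174 characters left out ...]
269879073 2865
top0 0.15 91 [[ 0.6132 -0.1312]
 [ 0.5913 -0.0203]] [array([0.026, 0.066, 0.034]), array([0.02 , 0.075, 0.032])]
top0 0.188 66 [[ 0.5916 -0.0075]
 [ 0.6165 -0.1407]] [array([0.015, 0.015, 0.011]), array([0.014, 0.016, 0.01 ])]
top0 0.05 95 [[ 0.5933 -0.1313]
 [ 0.5942 -0.0422]] [array([0.051, 0.07 , 0.045]), array([0.019, 0.086, 0.027])]
side0 0.15 387 [[ 0.6177 -0.148 ]
 [ 0.5934 -0.0148]] [array([0.025, 0.024, 0.035]), array([0.016, 0.011, 0.035])]
side0 0.188 118 [[ 0.5935 -0.011 ]
 [ 0.6183 -0.1434]] [array([0.016, 0.018, 0.007]), array([0.015, 0.015, 0.006])]
side0 0.05 737 [[ 0.603  -0.1477]
 [ 0.5974 -0.0444]] [array([0.068, 0.068, 0.05 ]), array([0.025, 0.089, 0.035])]
```

The middle bar matches: its block is 49x15 mm with its top at 45.5 mm, centred near (0.444, 0.331) with its long axis at about 20°. The fixture origin is (0.562, -0.0646) with a yaw of 10.55°, and the hinge and post positions agree with that. The tool's yaw already suits the bar, so I'll move in an arc over the fixture.

Request:
{"api": "servo_tool", "payload": {"rows": [[[0,0,0,0.03,0.036,0.003,1],[0,0,0,0.03,0.036,0.003,1],[0,0,0,0.03,0.036,0.003,1],[0,0,0,0.03,0.036,0.003,1],[0,0,0,0.03,0.036,0.003,1],[0,0,0,0.03,0.036,0.003,1],[0,0,0,0.03,0.036,0.003,1],[0,0,0,0.03,0.036,0.003,1]]]}}

```text
clock: 0.9
tool_pos: [0.4455, -0.3008, 0.2553]
orientation: [-3.098, -0.522, 0.0]
force: [1.2, -1.2, 0.3]
width: 0.0854
finger_force: 0.0
```

Request:
{"api": "servo_tool", "payload": {"rows": [[[0,0,0,0.006,0.044,0,1],[0,0,0,0.006,0.044,0,1],[0,0,0,0.006,0.044,0,1],[0,0,0,0.006,0.044,0,1],[0,0,0,0.006,0.044,0,1],[0,0,0,0.006,0.044,0,1],[0,0,0,0.006,0.044,0,1],[0,0,0,0.006,0.044,0,1]]]}}

```text
clock: 1.7
tool_pos: [0.4926, 0.0512, 0.2553]
orientation: [3.098, 0.522, -0.0]
force: [0.4, -0.6, 1.3]
width: 0.0854
finger_force: 0.0
```

Request:
{"api": "servo_tool", "payload": {"rows": [[[0,0,0,-0.006,0.034,0,1],[0,0,0,-0.006,0.034,0,1],[0,0,0,-0.006,0.034,0,1],[0,0,0,-0.006,0.034,0,1],[0,0,0,-0.006,0.034,0,1],[0,0,0,-0.006,0.034,0,1],[0,0,0,-0.006,0.034,0,1],[0,0,0,0,0,0,1]]]}}

```text
clock: 2.5
tool_pos: [0.449, 0.2919, 0.2551]
orientation: [-3.095, -0.53, 0.001]
force: [-0.2, -0.7, -0.4]
width: 0.0853
finger_force: 0.0
```

```bash
python3 - <<'E'
from h import *
st=r.state(); f=r.grab_frame("wrist"); save("w1.png",f["img"]); W=cloud(f,st)
print(st["tool_pos"],st["joints"])
p=W.reshape(-1,3)
m=(abs(p[:,0]-.444)<.11)&(abs(p[:,1]-.331)<.11)
p=p[m]; print('bench',np.median(p[:,2]))
def rect(P):
    c,s,a=cv2.minAreaRect((P[:,:2]*1000).astype(np.float32)); return np.round(c,1),np.round(s,1),round(a,2),len(P)
hi=p[(p[:,2]>.04)&(p[:,2]<.05)]; lo=p[(p[:,2]>.006)&(p[:,2]<.013)]
print(rect(hi),np.median(hi[:,2]),rect(lo))
q=lo[:,:2]-lo[:,:2].mean(0); u,s,v=np.linalg.svd(q,full_matrices=False); print(v[0])
E
```

```text
[0.44896784 0.29191289 0.25505718] [-0.37611336  0.37564333 -0.40585512  1.79345478  0.16988753  1.00659147
 -2.07950496]
bench 0.3220212537891557
(array([446.1, 330.9]), array([49.9, 14.2]), 23.86, 669) 0.04676284704635236 (array([446. , 330.9]), array([159.8,  30.3]), 23.81, 2982)
[-0.91331776 -0.40724766]
```

View pics/w1.png

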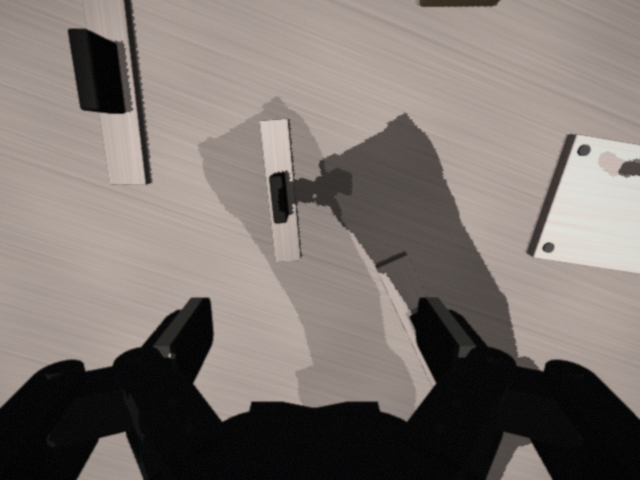

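The wrist view shows the chosen bar at (280,190) with its block. The cloud gives 159.8x30.3 mm, centre (0.446, 0.331) and yaw 23.8°. The tool yaw is 19.4°, so I'll turn +0.076 and go down.

Request:
{"api": "servo_tool", "payload": {"rows": [[[0,0,0.019,-0.0007,0.0098,-0.02,1],[0,0,0.019,-0.0007,0.0098,-0.03,1],[0,0,0.019,-0.0007,0.0098,-0.03,1],[0,0,0.019,-0.0007,0.0097,-0.03,1],[0,0,0,0,0,-0.03,1],[0,0,0,0,0,-0.025,0.6],[0,0,0,0,0,0,0.6],[0,0,0,0,0,0,0.6]]], "grip_force": 50}}

```text
clock: 3.35
tool_pos: [0.4482, 0.326, 0.0908]
orientation: [3.076, 0.638, -0.001]
force: [0.7, -0.2, -0.3]
width: 0.0514
finger_force: 0.0
```

Request:
{"api": "servo_tool", "payload": {"rows": [[[0,0,0.006,-0.002,0.005,-0.02,0.6],[0,0,0,0,0,-0.025,0.6],[0,0,0,0,0,-0.02,0.6],[0,0,0,0,0,-0.005,0.6],[0,0,0,0,0,0,0.6]]]}}

```text
clock: 3.85
tool_pos: [0.4464, 0.3317, 0.0211]
orientation: [-3.074, -0.648, -0.001]
force: [0.1, -1.3, 1.2]
width: 0.0512
finger_force: 0.0
```

Request:
{"api": "servo_tool", "payload": {"rows": [[[0,0,0,0,0,0,0],[0,0,0,0,0,0,0],[0,0,0,0,0,0,0],[0,0,0,0,0,0,0],[0,0,0,0,0,0,0],[0,0,0,0,0,0,0]]], "grip_force": 60}}

```text
clock: 4.45
tool_pos: [0.4466, 0.3317, 0.0214]
orientation: [-3.074, -0.648, -0.002]
force: [-0.6, -1.9, 12.1]
width: 0.0131
finger_force: 59.0
```

Request:
{"api": "servo_tool", "payload": {"rows": [[[0,0,0,0,0,0.005,0],[0,0,0,0,0,0.015,0],[0,0,0,0,0,0.02,0],[0,0,0,0,0,0.02,0],[0,0,0,0,0,0,0]]]}}

```text
clock: 4.95
tool_pos: [0.447, 0.3324, 0.0833]
orientation: [-3.072, -0.648, -0.006]
force: [0.9, 0.1, -5.5]
width: 0.0129
finger_force: 59.2
```

Request:
{"api": "servo_tool", "payload": {"rows": [[[0,0,0.134,0,-0.03,0,0],[0,0,0.134,0,-0.03,0,0],[0,0,0.134,0,-0.03,0,0],[0,0,0.134,0,-0.03,0,0],[0,0,0.134,0,-0.03,0,0],[0,0,0.134,0,-0.03,0,0],[0,0,0.134,0,-0.03,0,0],[0,0,0.134,0,-0.03,0,0]]]}}

```text
clock: 5.75
tool_pos: [0.4456, 0.0903, 0.0802]
orientation: [-2.306, -2.134, 0.0]
force: [0.5, -1.1, -5.5]
width: 0.013
finger_force: 59.7
```

Request:
{"api": "servo_tool", "payload": {"rows": [[[0,0,0.134,0,-0.03,0,0],[0,0,0.134,0,-0.03,0,0],[0,0,0,0,-0.03,0,0],[0,0,0,0,-0.03,0,0],[0,0,0,0,-0.03,0,0],[0,0,0,0,-0.02,0,0],[0,0,0,0,-0.01,0,0],[0,0,0,0,0,0,0]]]}}

```text
clock: 6.55
tool_pos: [0.4457, -0.0895, 0.0801]
orientation: [-2.009, -2.415, 0.001]
force: [0.4, 0.7, -4.7]
width: 0.013
finger_force: 59.7
```

```bash
cat > m.py <<'E'
from h import *
def meas(name,zoff,img):
    st=r.state(); f=r.grab_frame("wrist"); W=cloud(f,st); save(img,f["img"])
    p=W.reshape(-1,3)
    def rect(P):
        if len(P)<20: return 'none'
        c,s,a=cv2.minAreaRect((P[:,:2]*1000).astype(np.float32)); return np.round(c,1),np.round(s,1),round(a,2),len(P)
    near=(abs(p[:,1]-st["tool_pos"][1])<.1)&(abs(p[:,0]-st["tool_pos"][0])<.06)
    q=p[near]; b=q[abs(q[:,2]-zoff-.010)<.005]
    print('bar',rect(b), np.median(b[:,2]))
    pl=p[(abs(p[:,2]-.016)<.004)&(p[:,0]>.46)&(p[:,0]<.7)&(abs(p[:,1])<.25)]
    print('plate',rect(pl))
    print(st["tool_pos"],st["orientation"])
E
python3 - <<'E'
from m import *
meas('a',.062,"w2.png")
E
```

```text
bar (array([443.9, -83.6]), array([ 30.2, 147.8]), 10.67, 10854) 0.06964908066760514
plate (array([563.7, -64.8]), array([141.2, 220.5]), 10.65, 66555)
[ 0.44568653 -0.08946002  0.08010988] [-2.00902667e+00 -2.41500873e+00  6.08700214e-04]
```

View pics/w2.png

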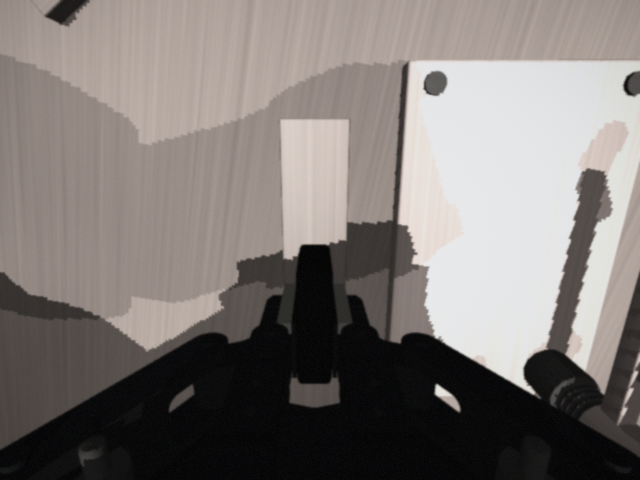

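The bar at (315,190) is parallel to the plate edge at (400,200), 10.67° against 10.65°. Its centre is about 51 mm from the edge and about 2 mm off the middle of it, so I'll lower it and close the gap.

Request:
{"api": "servo_tool", "payload": {"rows": [[[0,0,0,0,0,-0.025,0],[0,0,0,0,0,-0.02,0],[0,0,0,0,0,-0.012,0],[0,0,0,0.01,0.002,0,0],[0,0,0,0.01,0.002,0,0],[0,0,0,0.01,0.0015,0,0],[0,0,0,0,0,0,0]]]}}

```text
clock: 7.3
tool_pos: [0.4779, -0.0822, 0.0237]
orientation: [2.006, 2.417, 0.003]
force: [-0.1, -0.4, -5.2]
width: 0.013
finger_force: 61.2
```

Request:
{"api": "servo_tool", "payload": {"rows": [[[0,0,0,0,0,-0.001,0],[0,0,0,0,0,-0.001,0],[0,0,0,0.001,0.0002,0,0],[0,0,0,0,0,0,0]]]}}

```text
clock: 7.7
tool_pos: [0.4769, -0.0828, 0.0213]
orientation: [-2.007, -2.417, 0.0]
force: [0.2, -0.9, -5.4]
width: 0.0129
finger_force: 61.1
```

Request:
{"api": "servo_tool", "payload": {"rows": [[[0,0,0,0.001,0.0002,0,0],[0,0,0,0,0,0,0],[0,0,0,0,0,0,0]]]}}

```text
clock: 8.0
tool_pos: [0.4779, -0.0825, 0.0213]
orientation: [-2.007, -2.417, 0.0]
force: [0.5, -0.3, -4.5]
width: 0.0127
finger_force: 61.1
```

Request:
{"api": "servo_tool", "payload": {"rows": [[[0,0,0,0.0005,0.0001,-0.0005,0],[0,0,0,0.0005,0.0001,0,0],[0,0,0,0,0,0,0],[0,0,0,0,0,0,0]]]}}

```text
clock: 8.4
tool_pos: [0.4783, -0.0825, 0.0209]
orientation: [-2.007, -2.417, 0.002]
force: [-6.1, -0.4, 6.0]
width: 0.0127
finger_force: 62.9
```

Request:
{"api": "servo_tool", "payload": {"rows": [[[0,0,0,0.0005,0.0001,-0.0005,0],[0,0,0,0.0005,0.0001,0,0],[0,0,0,0,0,0,0],[0,0,0,0,0,0,0]]]}}

```text
clock: 8.8
tool_pos: [0.4784, -0.0825, 0.0209]
orientation: [-2.006, -2.416, 0.005]
force: [-16.7, -1.1, 29.5]
width: 0.0128
finger_force: 66.2
```

Contact with both the bench and the edge. I'll ease off a little, then open.

Request:
{"api": "servo_tool", "payload": {"rows": [[[0,0,0,-0.0003,0,0.0008,0],[0,0,0,0,0,0,0],[0,0,0,0,0,0,0.5],[0,0,0,0,0,0,0.5],[0,0,0,0,0,0,0.5],[0,0,0,0,0,0,0.5],[0,0,0,0,0,0,0.5]]]}}

```text
clock: 9.5
tool_pos: [0.4797, -0.0821, 0.0211]
orientation: [2.007, 2.417, 0.0]
force: [-0.2, 0.3, 0.4]
width: 0.0427
finger_force: 0.0
```

Request:
{"api": "servo_tool", "payload": {"rows": [[[0,0,0,0,0,0.02,0.5],[0,0,0,0,0,0.03,0.5],[0,0,0,0,0,0.04,0.5],[0,0,0,0,0,0.04,0.5],[0,0,0,0,0,0.04,0.7],[0,0,0,0,0,0.03,1],[0,0,0,0,0,0.02,1],[0,0,0,0,0,0,1]]]}}

```text
clock: 10.3
tool_pos: [0.4807, -0.0822, 0.2434]
orientation: [2.005, 2.414, 0.002]
force: [-0.2, -0.4, 0.0]
width: 0.0852
finger_force: 0.0
```

```bash
python3 - <<'E'
from h import *
st=r.state(); f=r.grab_frame("wrist"); W=cloud(f,st); save("w3.png",f["img"]); 
def rect(P):
    if len(P)<20: return 'none'
    c,s,a=cv2.minAreaRect((P[:,:2]*1000).astype(np.float32)); return np.round(c,1),np.round(s,1),round(a,2),len(P)
p=W.reshape(-1,3); t=np.radians(10.6); ex=np.array([np.cos(t),np.sin(t)])
blk=p[(abs(p[:,2]-.046)<.004)&(abs(p[:,0]-.478)<.04)&(abs(p[:,1]+.08)<.06)]; print('block',rect(blk))
e=p[:,:2]@ex
bar=p[(abs(p[:,2]-.010)<.003)&(e>.40)&(e<.49)&(abs(p[:,1]+.08)<.12)]; print('bar',rect(bar),np.median(bar[:,2]))
pl=p[(abs(p[:,2]-.016)<.003)&(e>.44)&(e<.66)]; print('plate',rect(pl), np.percentile(pl[:,:2]@ex,[.2,1]))
top=p[(p[:,2]>.185)&(p[:,2]<.2)&(p[:,0]>.55)&(p[:,0]<.65)]; print('tops',rect(top), top.mean(0) if len(top) else '')
bb=bar[:,:2]@ex; print('bar ex range',np.percentile(bb,[1,99]))
E
```

```text
block (array([478.7, -81.9]), array([13.3, 49.7]), 10.87, 673)
bar (array([477.5, -68.7]), array([ 31.4, 192.5]), 10.63, 3222) 0.01100540677726744
plate (array([ 562.1, -148.2]), array([169.3, 385.8]), 9.81, 23012) [0.449591   0.47249704]
tops (array([593.1,  -8.3]), array([17.4, 17.7]), 52.6, 1113) [ 0.59128881 -0.00804102  0.19424894]
bar ex range [0.4411823  0.47231119]
```

View pics/w3.png

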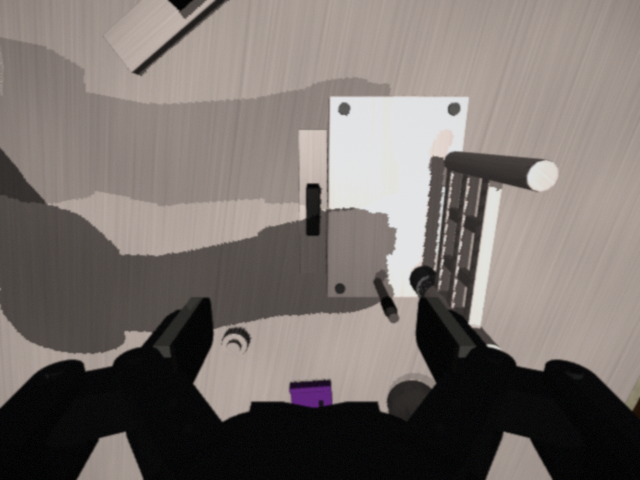

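The bar lies flush: its outer side and the plate edge both read 0.472 along the fixture x. The post top is at (0.593, -0.008), at pixel (543,176). I'll move above it.

Request:
{"api": "servo_tool", "payload": {"rows": [[[0,0,0,0.02,0.0135,0,1],[0,0,0,0.03,0.02,0,1],[0,0,0,0.03,0.02,0,1],[0,0,0,0.022,0.0145,0,1],[0,0,0,0.01,0.006,0,1],[0,0,0,0,0,0,1],[0,0,0,0,0,0,0.6],[0,0,0,0,0,0,0.6]]]}}

```text
clock: 11.15
tool_pos: [0.5908, -0.0092, 0.2409]
orientation: [2.008, 2.416, -0.002]
force: [-0.1, 0.5, -0.2]
width: 0.0587
finger_force: 0.0
```

Request:
{"api": "servo_tool", "payload": {"rows": [[[0,0,0,0.002,0.001,-0.02,0.6],[0,0,0,0,0,-0.025,0.6],[0,0,0,0,0,-0.025,0.6],[0,0,0,0,0,-0.014,0.6],[0,0,0,0,0,0,0.6]]]}}

```text
clock: 11.65
tool_pos: [0.5926, -0.0078, 0.1559]
orientation: [-2.006, -2.415, 0.003]
force: [1.1, 0.3, 0.6]
width: 0.0515
finger_force: 0.0
```

Request:
{"api": "servo_tool", "payload": {"rows": [[[0,0,0,0,0,0,0.4],[0,0,0,0,0,0,0.3],[0,0,0,0,0,0,0.2],[0,0,0,0,0,0,0],[0,0,0,0,0,0,0],[0,0,0,0,0,0,0],[0,0,0,0,0,0,0]]], "grip_force": 40}}

```text
clock: 12.35
tool_pos: [0.5944, -0.0071, 0.1583]
orientation: [2.006, 2.416, 0.002]
force: [0.1, -0.4, 6.8]
width: 0.0171
finger_force: 38.8
```

Request:
{"api": "servo_tool", "payload": {"rows": [[[0,0,0.05,-0.0066,-0.0014,0,0],[0,0,0.05,-0.0065,-0.0017,0,0],[0,0,0.05,-0.0064,-0.0021,0,0],[0,0,0.05,-0.0063,-0.0024,0,0],[0,0,0.05,-0.0062,-0.0027,0,0],[0,0,0.05,-0.006,-0.003,0,0],[0,0,0.05,-0.0059,-0.0033,0,0],[0,0,0.05,-0.0057,-0.0036,0,0]]], "grip_force": 60}}

```text
clock: 13.15
tool_pos: [0.5447, -0.027, 0.1583]
orientation: [1.483, 2.767, 0.002]
force: [0.8, 2.1, 7.5]
width: 0.0166
finger_force: 58.9
```

Request:
{"api": "servo_tool", "payload": {"rows": [[[0,0,0.05,-0.0055,-0.0039,0,0],[0,0,0.05,-0.0053,-0.0041,0,0],[0,0,0.05,-0.0051,-0.0044,0,0],[0,0,0.05,-0.0049,-0.0047,0,0],[0,0,0.05,-0.0047,-0.0049,0,0],[0,0,0.05,-0.0044,-0.0051,0,0],[0,0,0.05,-0.0041,-0.0053,0,0],[0,0,0.05,-0.0039,-0.0055,0,0]]]}}

```text
clock: 13.95
tool_pos: [0.5066, -0.0645, 0.1583]
orientation: [0.903, 3.007, 0.001]
force: [-3.1, 5.4, 11.0]
width: 0.0167
finger_force: 59.3
```

Request:
{"api": "servo_tool", "payload": {"rows": [[[0,0,0.05,-0.0036,-0.0057,0,0],[0,0,0.05,-0.0033,-0.0059,0,0],[0,0,0.05,-0.003,-0.006,0,0],[0,0,0.05,-0.0027,-0.0062,0,0],[0,0,0.05,-0.0024,-0.0063,0,0],[0,0,0.05,-0.0021,-0.0064,0,0],[0,0,0.05,-0.0017,-0.0065,0,0],[0,0,0.05,-0.0014,-0.0066,0,0]]]}}

```text
clock: 14.75
tool_pos: [0.4857, -0.1142, 0.1582]
orientation: [0.288, 3.128, 0.0]
force: [-9.4, 6.7, 18.2]
width: 0.0164
finger_force: 60.1
```

Request:
{"api": "servo_tool", "payload": {"rows": [[[0,0,0.04,-0.0008,-0.0053,0.0005,0],[0,0,0.04,-0.0006,-0.0053,0.0005,0],[0,0,0.04,-0.0004,-0.0054,0,0],[0,0,0.03,-0.0001,-0.004,0,0],[0,0,0.02,0,-0.0027,0,0],[0,0,0,0,0,0,0]]]}}

```text
clock: 15.35
tool_pos: [0.4831, -0.1373, 0.1583]
orientation: [-0.024, -3.14, -0.0]
force: [-9.2, 4.9, 3.9]
width: 0.0166
finger_force: 59.7
```

Request:
{"api": "servo_tool", "payload": {"rows": [[[0,0,0.02,0,-0.002,0,0],[0,0,0.01,0,-0.0015,0,0],[0,0,0.01,0,-0.0015,0,0],[0,0,0,0,0,0,0]]]}}

```text
clock: 15.75
tool_pos: [0.4831, -0.1422, 0.1584]
orientation: [0.038, -3.139, 0.0]
force: [-10.0, 3.4, 3.9]
width: 0.0164
finger_force: 59.7
```

Request:
{"api": "servo_tool", "payload": {"rows": [[[0,0,0,0,-0.001,0,0],[0,0,0,0,-0.001,0,0],[0,0,0,0,0,0,0],[0,0,0,0,0,0,0]]]}}

```text
clock: 16.15
tool_pos: [0.4831, -0.1433, 0.1583]
orientation: [0.039, -3.14, -0.002]
force: [-10.2, 9.5, 3.9]
width: 0.0165
finger_force: 59.5
```

Request:
{"api": "servo_tool", "payload": {"rows": [[[0,0,0,0,-0.001,0,0],[0,0,0,0,0,0,0],[0,0,0,0,0,0,0]]]}}

```text
clock: 16.45
tool_pos: [0.4831, -0.1436, 0.1584]
orientation: [0.04, -3.14, -0.003]
force: [-9.0, 13.0, 4.0]
width: 0.0165
finger_force: 59.6
```

```bash
python3 - <<'E'
from h import *
s=r.state(); print(s["tool_pos"],s["force"],s["wrist_torque"],s["dq"].round(4))
f=r.grab_frame("side"); W=cloud(f); img=f["img"]; save("side2.png",cv2.resize(img[220:460,180:480],(750,600)))
p=W.reshape(-1,3); t=np.radians(10.6); ex=np.array([np.cos(t),np.sin(t)]); e=p[:,:2]@ex
for n,(a,b) in dict(topbar=(.125,.15),lowbar=(.065,.09)).items():
    q=p[(p[:,2]>a)&(p[:,2]<b)&(p[:,0]>.49)&(p[:,0]<.60)&(abs(p[:,1]+.14)<.04)]
    if len(q)>20:
        c=np.polyfit(q[:,0],q[:,1],1); print(n,len(q),'slope',c[0],'y at .55',np.polyval(c,.55))
bl=p[(p[:,2]>.035)&(p[:,2]<.05)&(abs(p[:,0]-.478)<.05)&(abs(p[:,1]+.08)<.05)]; print('block',np.median(bl,0),len(bl))
E
```

```text
[ 0.48309368 -0.14362258  0.15836596] [-9.04398926 13.03468244  4.04714982] [ 2.63483586  1.92566762 -0.11252132] [-0.0007  0.0007 -0.0007  0.0018  0.0011  0.0014  0.0006]
topbar 588 slope 0.022828172924082825 y at .55 -0.14492170898678497
lowbar 545 slope -0.02780835812570431 y at .55 -0.14711771678170776
block [ 0.47177852 -0.07318097  0.04484836] 27
```

View pics/side2.png

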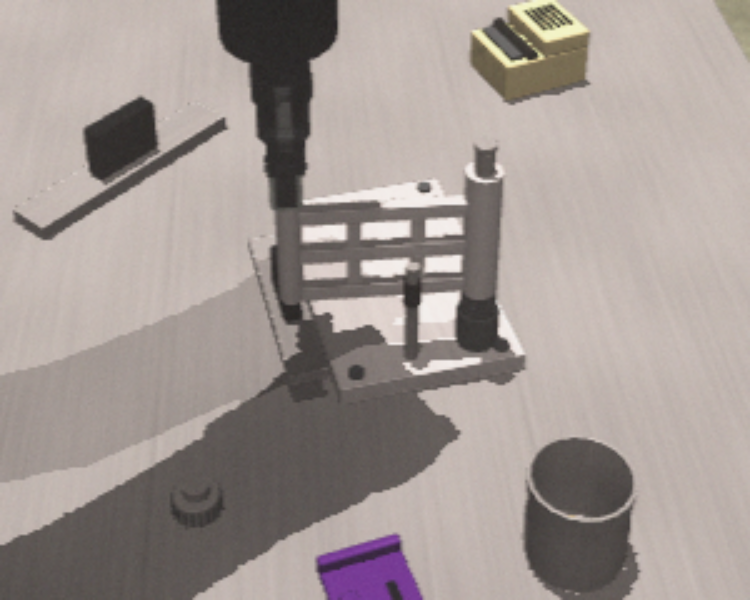

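The side view shows the gate bars against the stop pin at (412,290), the post held at (285,230) and the bar still along the plate edge at (270,300). The position works out to about 1.40 rad, and pushing further only raises the force, so the gate is at its stop.

```bash
python3 -c "
from station import r
print(r.finish_job())"
```

```text
the job is handed in; nothing more can be done
None
```

I set the straightedge flush against the base plate's robot-side edge and let go of it, then eased the gate round to its stop (about 1.40 rad). I handed the job in at about 16.5 s of the 67 s with the gate still held; no verdict came back.

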